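Slide the brass spacer along the rail into the corner pocket

TASK

Load the brass spacer into the green corner pocket of the checking fixture: with the fingertips, push it straight across the plate until it rests against the aluminium rail, well short of the pocket, then slide it along, keeping it against the rail all the way, until it sits fully home in the corner, touching both the rail and the end stop. Only push it, flat on the plate: never lift or tip it. Leave the steel spacer and the bolts and V-blocks round about where they are, and finish with the hand clear.

Things in the scene. Friction and masses are not known exactly. Their poses are not given: they have to be found in the camera images.
- fixture: checking fixture, fixed to the bench: grey flat plate 170 mm (its x) by 280 mm (its y), 10 mm thick. Origin: centre of its underside; z up. It bears an aluminium rail along the whole far (+x) edge, and a green end stop and green lip at the +y end; they stand 16 mm above the plate. The rest of the plate is flat and free. All its faces are ground and oiled: a spacer slides on them easily (friction about 0.25)
- rail_face (a point): foot of the rail's guiding face, halfway along the plate: fixture x = +70, y = 0, z = +10 mm; the face looks to -x and runs along y. The rail is 15 mm wide and 16 mm high. Axes as the fixture's
- pocket_seat (a point): where the centre of the underside of a fully seated spacer lies, on the plate's top: fixture x = +50, y = +105, z = +10 mm; axes as the fixture's (x toward the rail, y along the rail toward the end stop, z up). From here the rail face is 20 mm toward +x, the end stop's face 20 mm toward +y
- lip_end (a point): top of the free end of the green lip: fixture x = +20, y = +103, z = +26 mm. The lip is 12 mm wide and runs 22 mm from here to the end stop (15 mm thick, fixture x = 3 to 70 mm). Rail, stop and lip make the corner pocket, 44 mm wide, 22 mm deep, open toward -y; a seated spacer sticks 18 mm out of it
- brass_spacer: the brass (yellow) spacer: flat round disc, 40 mm across, 14 mm high, with a dark bore of 15 mm shown in its top (solid to the touch), about 0.14 kg. Origin: centre of its underside. It starts lying flat on the plate near the edge away from the rail: its centre about 115 mm from the rail face and 117 to 208 mm back from the seat along the rail
- steel_spacer: the steel (silver grey) spacer, same shape and size, about 0.13 kg, lying on the plate beside the brass one; either may be the nearer one to the pocket. Origin: centre of its underside. To be left where it is
- bolt_m16: loose bolt standing on its head, 26x29x60 mm, origin at the centre of its underside; a bystander
- bolt_m12: loose bolt standing on its head, 19x22x48 mm, origin at the centre of its underside; a bystander
- bolt_m12b: loose bolt standing on its head, 19x22x63 mm, origin at the centre of its underside; a bystander
- v_block_a: loose grey V-block, 55x50x40 mm, beyond the fixture, origin at the centre of its underside; a bystander
- v_block_small: loose grey small V-block, 44x40x32 mm, beyond the fixture, origin at the centre of its underside; a bystander
Things that resemble listed ones, but are neither listed nor needed, are in the scene too. Of the things that look like the brass_spacer, the smallest one is meant.

How it is judged:
On the way:
1. the brass spacer lies against the rail (gap under 4 mm), its centre still more than 50 mm back from the seat (x of brass_spacer in the frame of pocket_seat above -0.004 m and y of brass_spacer in the frame of pocket_seat below -0.05 m), for 0.1 s.
At the end, for the whole second after the job is handed in: the brass spacer lies flat and at rest in the corner pocket, within 3 mm of touching the rail and within 3 mm of touching the end stop, and the steel spacer is within 15 mm of where it began (x of brass_spacer in the frame of pocket_seat between -0.003 and 0.003 m and y of brass_spacer in the frame of pocket_seat between -0.003 and 0.003 m and z of brass_spacer in the frame of pocket_seat between -0.003 and 0.003 m and angle between brass_spacer's own z axis and vertical below 0.08 rad and linear speed of brass_spacer below 0.01 m/s and distance of steel_spacer from where it was at the start of the episode below 0.015 m).
It fails at once if the brass spacer is lifted more than 7 mm off the plate (z of brass_spacer in the frame of pocket_seat above 0.007 m).
It fails at once if the brass spacer is tipped by more than 0.3 rad (angle between brass_spacer's own z axis and vertical above 0.3 rad).
It fails at once if the brass spacer is more than 8 mm off the rail within the last 50 mm before the seat (y of brass_spacer in the frame of pocket_seat above -0.05 m and x of brass_spacer in the frame of pocket_seat below -0.008 m).
It fails at once if the steel spacer is moved more than 15 mm (distance of steel_spacer from where it was at the start of the episode above 0.015 m).
It fails at once if a bolt or V-block is moved more than 20 mm (distance of any of bolt_m16, bolt_m12, bolt_m12b, v_block_a, v_block_small from where it was at the start of the episode above 0.02 m).
It also fails if it takes over 54 s, if anything falls off the work surface, if the arm or the gripper's body presses on something with over 40 N, if the wrist force passes 120 N, or if a joint passes its speed limit or range.

ROBOT

A 7-joint arm with a two-finger parallel gripper is mounted at the origin on a cart in front of the work surface, level with it; the furniture and walls round the work are solid. World frame = base frame: x ahead of the robot, y to its left, z up, the work surface at z = 0. Lengths are in m, angles in rad, forces in N, time in s.
With the tool pointing down it reaches from about 0.425 to 0.875 m from the base axis. Payload 9.9 kg.
Tool frame: the origin (TCP) lies at the very end of the fingers, on their centre line; the grasp point (between the pads) lies 19 mm behind it (hold_point_z is the distance from the TCP to the grasp point, in m); x points along the fingers, y is the direction in which the jaws open and shut, and the axes are right-handed (so a half turn about x gives the same grasp; the last joint's range is limited). The gripper opens to 85 mm and grips with 20 to 120 N. Pads are 22 mm wide; open, the fingers measure 114 mm over their backs; the gripper's body (76 mm by 85 mm) begins 54 mm behind the grasp point. The pads swing forward as they close: fully open they stand 13 mm farther back than shut.
Start: joints at [-1.415, 0.576, 0.025, 1.437, -0.015, 1.129, -0.057], TCP at [0.16, 0.656, 0.231] pointing down, gripper open.
Joint ranges: [-2.76, 2.76], [-0.34, 2.15], [-1.52, 1.57], [0.19, 2.46], [-1.09, 4.23], [0.17, 1.99], [-2.82, 2.82]. Speed limits (rad/s): [2.22, 2.22, 3.01, 3.01, 3.14, 3.14, 3.14].

INTERFACE

Orientations are given as a rotation vector (axis times angle).
In Python, from cell import * gives the robot as it stands.
- The arm moves only by the tool send_rows, never from a script. Its argument "targets" is one flat list of numbers, 7 for each row, row after row: the shift along the tool's x, y, z in mm, then the turn, a rotation vector about the tool's x, y, z in rad, then the gripper command: -1 is fully open, 1 is shut, values between are in proportion. In form: [dx, dy, dz, rx, ry, rz, grip, dx, dy, dz, rx, ry, rz, grip, ...]. A call has 1 to 10 rows; each row shifts and turns the pose as measured when the row begins, along the tool's axes as they then stand; what a row does not reach is not made up. A row lasts 1/12 s, in which the tool goes at most 41.7 mm and 7.16 degrees, less where a joint would pass 70% of its speed; a pose out of reach is approached as far as the arm can. A call with a gripper value outside its range is refused whole. The fingers move at their own pace and stop on an object; the grip force is fixed at half the most. Time passes only in rows, so rows that do not move let the fingers close. It gives the time, the measured TCP pose, the force and the opening at its end, in the units of the state.
- sense(): the state, without advancing time (a new reading comes with each control period).
- grab_frame(name): name is "scene" or "side" or "wrist"; returns (picture, depth): 420x560x3 uint8, red, green, blue; 420x560 float32, m along the optical axis (not along the pixel's ray), 0 where there is no reading.
- calibration(name): a dict with "fx", "fy", "cx", "cy" (pixels), "R" (3x3) and "t" (3): a world point X has camera coordinates R X + t. Camera axes: x right, y down, z forward; pixel columns grow to the right and rows downward; lengths in m; the calibration is good to about 2 mm. The wrist camera is an equidistant fisheye: a pixel r from the principal point sees the ray r / f radians off the axis. A picture is of the moment at which its call begins: read the wrist's pose just before it. calibration takes no time and is no camera call; for the wrist camera it gives the pose at the moment of the call.
- hand_in(): hands the job in, once; it reports no verdict.
Trained networks look in the newest picture that a camera, given by its name, has taken for a name from the list of things; names that differ only in an ending like _2 or _b are one class to them, and where a whole thing is asked for, a point or a joint stands for the part that bears it (a point fixed in the world has none). Each returns a list of dicts, best first, with "confidence" (0 to 1); they miss things now and then, are a little off and sometimes report something else, mostly with a low value. They report only what shows in the picture. A call takes as long as a camera call. They do not tell look-alikes from the thing itself.
- recognise(camera, name): "uv" ([column, row] in pixels, amid what is visible of it).
The state is a dict: "t": time; "q": joint angles; "joint_vel": joint speeds; "joint_torque": joint torques, N m; "eef_pos": TCP position; "ee_rot": TCP orientation; "ft_force": force on the tool from outside, world axes, zero at the start; "torque": the same for the moment, N m; "finger_gap": finger opening in m.
Only numpy, scipy, OpenCV 4.12 (cv2) and the standard library are available. Lean on these libraries where they do the work, as an engineer would, in place of code of your own. Each camera call takes 0.05 s, during which the arm holds its last target. There are 200 camera calls.

## Working session

There is one attempt and no reset: what is moved stays moved. The work goes in short steps, Python scripts to look and compute and a tool call to move; the robot and the scene stay as the last step left them, time stands still between calls to the robot, and variables do not carry over. Pictures are saved under pics/ and viewed, about 8 in all and at most 12, crops included, and the job is handed in when it is done.

Besides the shell and the picture viewer there is one more tool, called after "Call:" as name(argument=value, ...) on one line, values as JSON. send_rows: Moves the arm, as the interface text tells. Its arguments: {"type":"object","properties":{"targets":{"type":"array","items":{"type":"number"}}},"required":["targets"]}

```bash
mkdir -p pics; ls; python3 - <<'E'
from cell import *
import cv2,numpy as np
for n in ("scene","side"):
    p,d=grab_frame(n); cv2.imwrite(f"pics/{n}0.png",p[:,:,::-1]); np.savez(f"pics/{n}0.npz",p=p,d=d)
    c=calibration(n); print(n,c)
    for k in ("fixture","brass_spacer","steel_spacer","pocket_seat"):
        print(k,[(np.round(r["uv"]),round(r["confidence"],2)) for r in recognise(n,k)])
s=sense(); print(s)
E
```

```text
pics
scene {'fx': 472.5664520480778, 'fy': 472.5664520480778, 'cx': 280.6886829657681, 'cy': 215.04432685177179, 'R': array([[ 0.89323198, -0.44939193, -0.01354735],
       [-0.25951211, -0.49074397, -0.83175947],
       [ 0.36713771,  0.74646986, -0.55497086]]), 't': array([-0.3995486 ,  0.2560397 ,  0.69599577])}
fixture [(array([340., 269.]), 0.66), (array([185., 193.]), 0.65)]
brass_spacer [(array([326., 298.]), 0.96), (array([202., 276.]), 0.89), (array([243., 296.]), 0.65)]
steel_spacer [(array([310., 269.]), 0.54)]
pocket_seat [(array([339., 267.]), 0.94)]
side {'fx': 431.59808294175144, 'fy': 431.59808294175144, 'cx': 274.9895387973148, 'cy': 209.34792540197535, 'R': array([[-0.98177694, -0.18926338, -0.01712941],
       [-0.06339353,  0.41114738, -0.90936192],
       [ 0.17915162, -0.89170467, -0.41565308]]), 't': array([0.57740421, 0.02572094, 0.92699371])}
fixture [(array([271., 213.]), 0.66)]
brass_spacer [(array([383., 228.]), 0.95), (array([359., 210.]), 0.74), (array([313., 190.]), 0.57)]
steel_spacer [(array([302., 205.]), 0.61)]
pocket_seat [(array([274., 211.]), 0.7)]
{'t': 0.5, 'q': array([-1.41480701,  0.57573935,  0.0249015 ,  1.4371235 , -0.01501624,
        1.12898263, -0.05651415]), 'joint_vel': array([-0.00128338, -0.00079079,  0.00042802,  0.00055433, -0.00121516,
        0.0006346 , -0.00125752]), 'joint_torque': array([-2.18886657e-03, -7.64855003e+01,  2.24599712e+00, -2.86076581e+01,
        1.51542330e-02,  3.70608381e-03,  1.00442799e-04]), 'eef_pos': array([0.16030032, 0.6556846 , 0.23125409]), 'ee_rot': array([ 0.18821603,  1.56260591, -0.18832074]), 'ft_force': array([-1.00023395, -1.13986877, -0.28992281]), 'torque': array([-0.00282281,  0.04377755,  0.03611238]), 'finger_gap': 0.08551531699534592}
```

View pics/scene0.png

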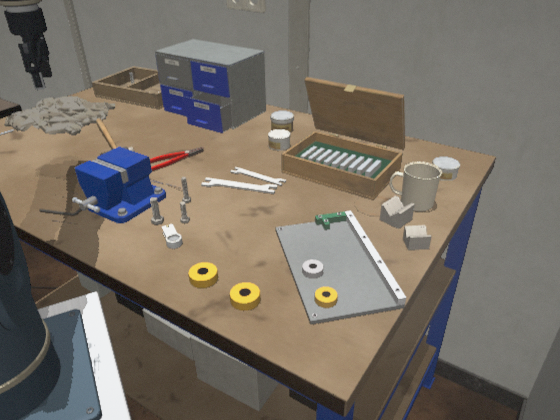

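View pics/side0.png

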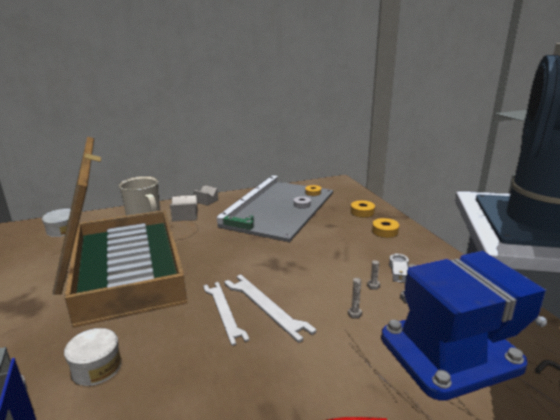

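Scene: look-alikes for the brass spacer are the big yellow rings on the bench at (203,274) and (245,295), and the small one on the plate at (326,297), which is the one meant. Steel is at (312,268), the green pocket at (330,218), and the rail runs from (350,213) to (402,298). The side view agrees: brass (313,190), steel (302,202).

```bash
cat > h.py <<'E'
import numpy as np,cv2
from scipy.spatial.transform import Rotation as Rot
def world(d,c):
    v,u=np.mgrid[:d.shape[0],:d.shape[1]]
    P=np.stack([(u-c["cx"])/c["fx"]*d,(v-c["cy"])/c["fy"]*d,d],-1)
    return (P-c["t"])@c["R"]
def proj(X,c):
    P=np.asarray(X)@c["R"].T+c["t"]; return P[...,:2]/P[...,2:]*[c["fx"],c["fy"]]+[c["cx"],c["cy"]]
def onz(uv,z,c):
    uv=np.atleast_2d(uv); r=np.c_[(uv[:,0]-c["cx"])/c["fx"],(uv[:,1]-c["cy"])/c["fy"],np.ones(len(uv))]@c["R"]
    o=-c["R"].T@c["t"]; return o+r*((z-o[2])/r[:,2])[:,None]
E
python3 - <<'E'
from cell import *
from h import *
for n,roi in (("scene",(265,205,410,325)),("side",(215,170,340,242))):
    f=np.load(f"pics/{n}0.npz");p,d=f["p"],f["d"];c=calibration(n);W=world(d,c)
    h=cv2.cvtColor(p,cv2.COLOR_RGB2HSV);R=np.zeros(d.shape,bool);R[roi[1]:roi[3],roi[0]:roi[2]]=1
    g=R&(d>0)
    br=g&(h[...,0]>15)&(h[...,0]<32)&(h[...,1]>180)&(h[...,2]>120)
    gr=g&(h[...,0]>60)&(h[...,0]<95)&(h[...,1]>90)
    for nm,m in(("brass",br),("green",gr)):
        X=W[m];print(n,nm,m.sum(),X.mean(0).round(4),np.percentile(X,[3,97],axis=0).round(4).tolist())
    # plate: greyish
    pl=g&(h[...,1]<60)&(abs(W[...,2]-.010)<.006)
    m=cv2.morphologyEx(pl.astype(np.uint8),cv2.MORPH_CLOSE,np.ones((9,9)));k,l,st,_=cv2.connectedComponentsWithStats(m)
    m=(l==1+np.argmax(st[1:,4])); X=W[m&pl]
    print("plate z",X[:,2].mean(),st[1:,4].max()); print(cv2.minAreaRect((X[:,:2]*1000).astype(np.float32)))
    s=p[roi[1]:roi[3],roi[0]:roi[2]];cv2.imwrite(f"pics/{n}c.png",cv2.resize(s,None,fx=5,fy=5,interpolation=cv2.INTER_CUBIC)[:,:,::-1])
E
```

```text
<stdin>:10: RuntimeWarning: Mean of empty slice.
  ret = um.true_divide(
Traceback (most recent call last):
IndexError: index -1 is out of bounds for axis 0 with size 0
```

```bash
python3 - <<'E'
from cell import *
from h import *
for n,roi,bp in (("scene",(265,205,410,325),(333,301)),("side",(215,170,340,242),(307,191))):
    f=np.load(f"pics/{n}0.npz");p,d=f["p"],f["d"];c=calibration(n);W=world(d,c)
    h=cv2.cvtColor(p,cv2.COLOR_RGB2HSV);R=np.zeros(d.shape,bool);R[roi[1]:roi[3],roi[0]:roi[2]]=1
    print(n,"hsv",h[bp[1],bp[0]],"d",d[bp[1],bp[0]],"zero frac",(d[R]==0).mean(),W[bp[1],bp[0]])
    br=R&(h[...,0]>10)&(h[...,0]<35)&(h[...,1]>150)&(h[...,2]>100)
    gr=R&(h[...,0]>55)&(h[...,0]<95)&(h[...,1]>70)
    for nm,m in(("brass",br),("green",gr)):
        X=W[m&(d>0)];v,u=np.nonzero(m);print(nm,m.sum(),len(X),u.min() if len(u) else 0, u.max()if len(u) else 0)
        if len(X):print(np.median(X,0).round(4),np.percentile(X,[3,97],axis=0).round(4).tolist())
    X=W[R&(d>0)&(h[...,1]<60)&(abs(W[...,2]-.010)<.006)]
    print("plate",len(X))
    if len(X): print(np.median(X,0),cv2.minAreaRect((X[:,:2]*1000).astype(np.float32)))
    s=p[roi[1]:roi[3],roi[0]:roi[2]];cv2.imwrite(f"pics/{n}c.png",cv2.resize(s,None,fx=5,fy=5,interpolation=cv2.INTER_CUBIC)[:,:,::-1])
E
```

```text
scene hsv [ 20 145 165] d 0.8082533 zero frac 0.0036781609195402297 [ 0.50631499 -0.08246079  0.02175846]
brass 226 225 315 336
[ 0.5013 -0.0665  0.0233] [[0.4855, -0.0815, 0.0211], [0.519, -0.0482, 0.0251]]
green 112 111 316 345
[0.6332 0.138  0.0252] [[0.6079, 0.1185, 0.0232], [0.6687, 0.1489, 0.0269]]
plate 7465
[ 0.56644939 -0.00286483  0.00922609] ((641.5878295898438, 13.343185424804688), (302.8491516113281, 313.2239685058594), 76.32437896728516)
side hsv [ 18 162 107] d 1.0544429 zero frac 0.004111111111111111 [ 0.51740705 -0.04817214  0.0197291 ]
brass 111 111 306 320
[ 0.5039 -0.0562  0.0218] [[0.4893, -0.0844, 0.0134], [0.5198, -0.0449, 0.0236]]
green 167 167 224 252
[0.6377 0.1433 0.023 ] [[0.6106, 0.1253, 0.0144], [0.6686, 0.1543, 0.0253]]
plate 3216
[0.572056   0.04963318 0.00842728] ((612.77880859375, 10.554534912109375), (285.003662109375, 250.83895874023438), 76.27376556396484)
```

View pics/scenec.png

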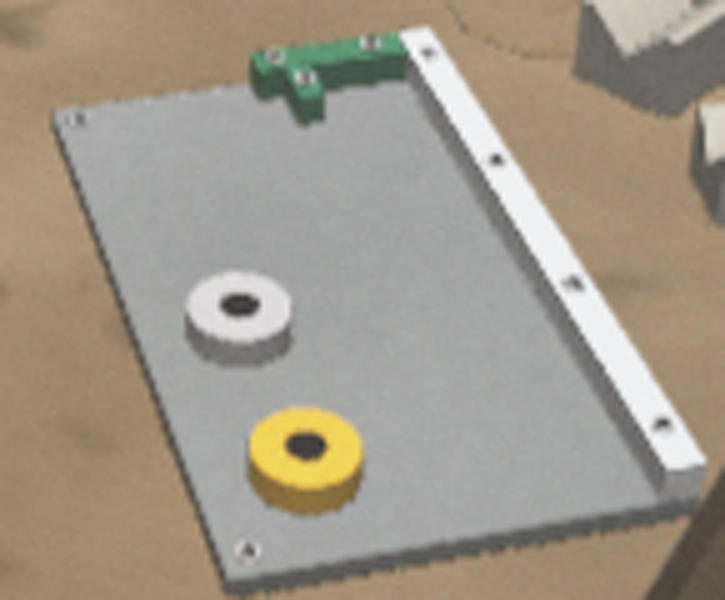

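```bash
cat >> h.py <<'E'
def fit2d(F,Wd):
    F,Wd=np.asarray(F,float),np.asarray(Wd,float);a,b=F.mean(0),Wd.mean(0);A,B=F-a,Wd-b
    th=np.arctan2((A[:,0]*B[:,1]-A[:,1]*B[:,0]).sum(),(A*B).sum());R=np.array([[np.cos(th),-np.sin(th)],[np.sin(th),np.cos(th)]])
    return th,b-R@a,R
E
python3 - <<'E'
from cell import *
from h import *
c=calibration("scene")
def X(x,y,z): return onz([[(x+.5)/5-.5+265,(y+.5)/5-.5+205]],z,c)[0,:2]
L=[((-85,140),(52,112),.01),((-85,-140),(226,580),.01),((70,140),(402,33),.026),((85,140),(430,28),.026),((70,-140),(668,470),.026),((85,-140),(706,462),.026)]
F=np.array([l[0] for l in L])/1000;W=np.array([X(*l[1],l[2]) for l in L])
th,t,R=fit2d(F,W);print("yaw",np.degrees(th),"t",t,"res mm",((F@R.T+t-W)*1000).round(1).tolist())
for n,p in(("brass",(306,447)),("steel",(240,306))):
    w=X(*p,.024);print(n,w,"fix",(R.T@(w-t)*1000).round(1),"reach",np.hypot(*w))
for n,f in (("seat",(.05,.105)),("rail0",(.07,0)),("contact",(.05,-.1))): w=R@np.array(f)+t;print(n,w,np.hypot(*w))
q=sense();print(Rot.from_rotvec(q["ee_rot"]).as_matrix().round(3))
E
```

```text
yaw -14.175635011760127 t [0.57124729 0.02048197] res mm [[0.7, 0.8], [0.0, -0.6], [-1.1, 1.0], [0.5, -0.4], [-0.4, -0.0], [0.3, -0.8]]
brass [ 0.50306059 -0.06400306] fix [-45.4 -98.6] reach 0.507115711136702
steel [0.520689   0.01243274] fix [-47.  -20.2] reach 0.5208374120800585
seat [0.64543875 0.11003992] 0.6547518364474205
rail0 [0.63911576 0.00333931] 0.6391244816642125
contact [ 0.59523526 -0.08871774] 0.6018104748634695
[[-0.     0.238  0.971]
 [-0.     0.971 -0.238]
 [-1.    -0.    -0.   ]]
```

Fixture yaw is −14.2° with residuals ≤1.1 mm. Brass is at fixture (−45,−99) and steel at (−47,−20), which matches the description. The tool z axis already lies along fixture +x.

Plan: keep the fingers about 12 mm apart as a cradle and push +x to the rail. Then turn about 70° so the push direction is +y tilted 20° into the rail.

Call:
send_rows(targets=[0, -20, 34, 0, 0, 0, 0.72, 0, -20, 34, 0, 0, 0, 0.72, 0, -22, 34, 0, 0, 0, 0.72, 0, -22, 34, 0, 0, 0, 0.72, 0, -22, 34, 0, 0, 0, 0.72, 0, -22, 34, 0, 0, 0, 0.72, 0, -22, 34, 0, 0, 0, 0.72, 0, -22, 34, 0, 0, 0, 0.72, 0, -22, 34, 0, 0, 0, 0.72, 0, -22, 34, 0, 0, 0, 0.72])

```text
t: 1.33
eef_pos: [0.4394, 0.366, 0.2286]
ee_rot: [0.177, 1.569, -0.168]
ft_force: [0.8, 1.3, -0.5]
finger_gap: 0.0118
```

Call:
send_rows(targets=[0, -38, 12, 0, 0, 0, 0.72, 0, -38, 12, 0, 0, 0, 0.72, 0, -38, 12, 0, 0, 0, 0.72, 0, -38, 12, 0, 0, 0, 0.72, 0, -38, 12, 0, 0, 0, 0.72, 0, -38, 12, 0, 0, 0, 0.72, 0, -38, 12, 0, 0, 0, 0.72, 0, -38, 12, 0, 0, 0, 0.72, 0, -38, 12, 0, 0, 0, 0.72, 0, -38, 12, 0, 0, 0, 0.72])

```text
t: 2.17
eef_pos: [0.4781, -0.0483, 0.2274]
ee_rot: [0.183, 1.559, -0.167]
ft_force: [1.1, -0.2, 0.2]
finger_gap: 0.0119
```

```bash
cat >> h.py <<'E'
TH=np.radians(-14.18);RF=np.array([[np.cos(TH),-np.sin(TH)],[np.sin(TH),np.cos(TH)]]);TF=np.array([.57125,.02048])
def to_tool(s,fx,fy,z=None):
    M=Rot.from_rotvec(s["ee_rot"]).as_matrix();w=np.r_[RF@np.array([fx,fy])/1000+TF,s["eef_pos"][2] if z is None else z]
    p=RF.T@(s["eef_pos"][:2]-TF)*1000
    zf=RF.T@M[:2,2]
    return dict(t=s["t"],fix=p.round(1),z=s["eef_pos"][2].round(4),zdir_deg=np.degrees(np.arctan2(zf[1],zf[0])).round(2),tilt=M[2,0].round(5),shift_mm=(M.T@(w-s["eef_pos"])*1000).round(1))
E
python3 - <<'E'
from cell import *
from h import *
print(to_tool(sense(),-88,-98.6,.013),sense()["q"].round(2))
p,d=grab_frame("wrist");cv2.imwrite("pics/w1.png",p[:,:,::-1])
E
```

```text
{'t': 2.1667, 'fix': array([-73.5, -89.6]), 'z': np.float64(0.2274), 'zdir_deg': np.float64(1.41), 'tilt': np.float64(-0.99994), 'shift_mm': array([214.2, -10.9, -15.5])} [-0.12  0.29  0.17  1.95 -0.08  0.9   1.44]
```

View pics/w1.png

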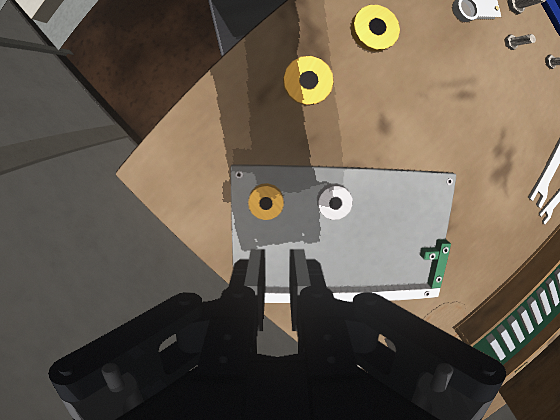

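The wrist view shows brass at (266,204), steel at (335,202), the pocket at (437,265) and the two big rings off the plate. Next I check brass and the fixture corners against the fisheye model.

```bash
cat >> h.py <<'E'
def wr(uv,z,c):
    dx,dy=uv[0]-c["cx"],uv[1]-c["cy"];r=np.hypot(dx,dy);a=r/c["fx"]
    ray=np.array([np.sin(a)*dx/r,np.sin(a)*dy/r,np.cos(a)])@c["R"];o=-c["R"].T@c["t"]
    return RF.T@((o+ray*(z-o[2])/ray[2])[:2]-TF)*1000
E
python3 - <<'E'
from cell import *
from h import *
c=calibration("wrist")
for n,uv,z in (("brass",(266,204),.024),("steel",(335.5,202.5),.024),("c--",(232,166),.01),("c-+ ",(456,173),.01),("lip_end top",(421.5,255),.026),("rail+",(437,297),.026)): print(n,wr(uv,z,c).round(1))
E
```

```text
brass [ -39.  -109.9]
steel [-41.9 -31.7]
c-- [ -79.2 -149.1]
c-+  [-79.1 127.7]
lip_end top [25.4 86.9]
rail+ [ 92.3 126.8]
```

Every point is offset by the same (+6,−10) mm because the arm was still settling when the picture was taken. Relative to the plate, brass is at (−45,−99), so the two cameras agree.

```bash
python3 - <<'E'
from cell import *
from h import *
print(to_tool(sense(),-90,-99,.013))
E
```

```text
{'t': 2.2167, 'fix': array([-71.2, -98.9]), 'z': np.float64(0.2277), 'zdir_deg': np.float64(0.86), 'tilt': np.float64(-0.99997), 'shift_mm': array([214.5,  -1.2, -20. ])}
```

Call:
send_rows(targets=[10, 0, -10, 0.007, 0, 0, 0.72, 30, 0, -10, 0.008, 0, 0, 0.72, 35, 0, 0, 0, 0, 0, 0.72, 35, 0, 0, 0, 0, 0, 0.72, 35, 0, 0, 0, 0, 0, 0.72, 20, 0, 0, 0, 0, 0, 0.72, 0, 0, 0, 0, 0, 0, 0.72, 0, 0, 0, 0, 0, 0, 0.72])

```text
t: 2.88
eef_pos: [0.464, -0.0595, 0.0607]
ee_rot: [0.21, 1.542, -0.202]
ft_force: [-0.7, -0.7, 1.1]
finger_gap: 0.0115
```

```bash
python3 - <<'E'
from cell import *
from h import *
print(to_tool(sense(),-90,-99,.013))
E
```

```text
{'t': 2.8833, 'fix': array([ -84.4, -103.8]), 'z': np.float64(0.0607), 'zdir_deg': np.float64(-0.9), 'tilt': np.float64(-0.9998), 'shift_mm': array([47.6,  4.4, -6.5])}
```

Call:
send_rows(targets=[12, 5, -7, -0.015, 0, 0, 0.72, 15, 0, 0, 0, 0, 0, 0.72, 12, 0, 0, 0, 0, 0, 0.72, 5, 0, 0, 0, 0, 0, 0.72, 0, 0, 0, 0, 0, 0, 0.72, 0, 0, 0, 0, 0, 0, 0.72])

```text
t: 3.38
eef_pos: [0.4652, -0.052, 0.023]
ee_rot: [0.198, 1.531, -0.188]
ft_force: [-0.2, -0.2, 0.2]
finger_gap: 0.0119
```

```bash
python3 - <<'E'
from cell import *
from h import *
print(to_tool(sense(),-90,-99,.013))
p,d=grab_frame("scene");s=p[195:335,255:440];cv2.imwrite("pics/s2.png",cv2.resize(s,None,fx=4,fy=4,interpolation=cv2.INTER_CUBIC)[:,:,::-1])
E
```

```text
{'t': 3.3833, 'fix': array([-85.1, -96.2]), 'z': np.float64(0.023), 'zdir_deg': np.float64(0.01), 'tilt': np.float64(-0.9995), 'shift_mm': array([ 9.8, -2.9, -5.2])}
```

View pics/s2.png

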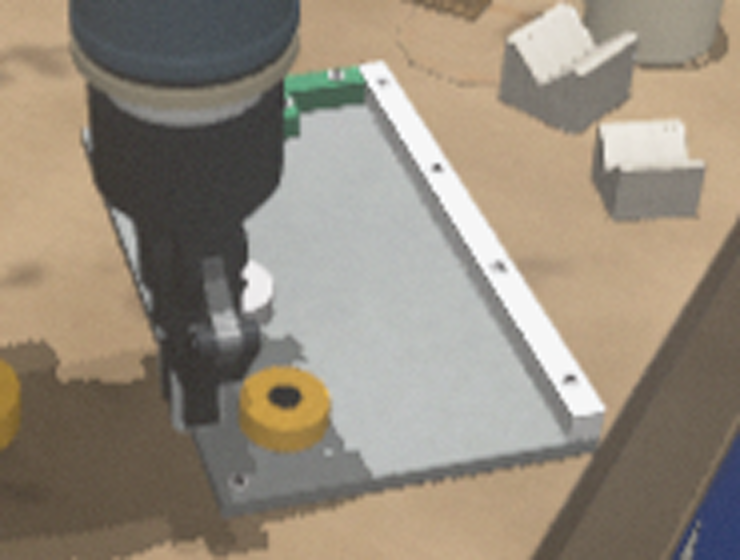

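The fingers (crop ~(195,400)) sit behind the brass on the −x side, with clear space before it. The tool is tilting slightly, so I'll add an attitude correction to the helper.

```bash
cat >> h.py <<'E'
def plan(s,fx,fy,z,deg=0):
    o=to_tool(s,fx,fy,z);M=Rot.from_rotvec(s["ee_rot"]).as_matrix();a=np.radians(deg)+TH
    zz=np.array([np.cos(a),np.sin(a),0]);xx=np.array([0,0,-1.]);D=np.c_[xx,np.cross(zz,xx),zz]
    o["rot"]=Rot.from_matrix(M.T@D).as_rotvec().round(4);o["F"]=(RF.T@s["ft_force"][:2]).round(1);return o
E
python3 - <<'E'
from cell import *
from h import *
print(plan(sense(),-89,-99,.013))
E
```

```text
{'t': 3.4333, 'fix': array([-84.9, -96.2]), 'z': np.float64(0.0232), 'zdir_deg': np.float64(0.0), 'tilt': np.float64(-0.99949), 'shift_mm': array([10. , -2.9, -4.4]), 'rot': array([ 0.0002,  0.0305, -0.0101]), 'F': array([ 0.3, -0.6])}
```

Call:
send_rows(targets=[5, -3, -3, 0, 0.03, -0.01, 0.72, 4, 0, 0, 0, 0, 0, 0.72, 0, 0, 0, 0, 0, 0, 0.72])

```text
t: 3.68
eef_pos: [0.4636, -0.0544, 0.0167]
ee_rot: [0.194, 1.557, -0.194]
ft_force: [-0.5, -1.1, 0.2]
finger_gap: 0.0119
```

```bash
python3 - <<'E'
from cell import *
from h import *
print(plan(sense(),-89,-99,.013))
E
```

```text
{'t': 3.6833, 'fix': array([-86. , -98.9]), 'z': np.float64(0.0167), 'zdir_deg': np.float64(-0.0), 'tilt': np.float64(-0.99999), 'shift_mm': array([ 3.7, -0.1, -3. ]), 'rot': array([-0.    ,  0.0048, -0.0009]), 'F': array([-0.2, -1.2])}
```

Call:
send_rows(targets=[4, 0, 0, 0, 0.004, 0, 0.72, 0, 0, 6, 0, 0, 0, 0.72, 0, 0, 6, 0, 0, 0, 0.72, 0, 0, 6, 0, 0, 0, 0.72, 0, 0, 6, 0, 0, 0, 0.72, 0, 0, 6, 0, 0, 0, 0.72, 0, 0, 6, 0, 0, 0, 0.72, 0, 0, 6, 0, 0, 0, 0.72])

```text
t: 4.35
eef_pos: [0.5082, -0.0656, 0.0137]
ee_rot: [0.195, 1.559, -0.193]
ft_force: [-1.3, 0.5, -0.5]
finger_gap: 0.012
```

```bash
cat >> h.py <<'E'
def brass(g,save=None):
    from cell import calibration
    out={}
    for n in("scene","side"):
        p,d=g(n);c=calibration(n);h=cv2.cvtColor(p,cv2.COLOR_RGB2HSV);W=world(d,c);F=(W[...,:2]-TF)@RF*1000
        m=(d>0)&(h[...,0]>10)&(h[...,0]<35)&(h[...,1]>140)&(h[...,2]>60)&(abs(F[...,0])<85)&(abs(F[...,1])<145)&(W[...,2]>.019)
        if m.sum(): out[n]=(m.sum(),np.median(F[m],0).round(1),((np.percentile(F[m],1,0)+np.percentile(F[m],99,0))/2).round(1))
        if n==save: cv2.imwrite("pics/last.png",cv2.resize(p[195:335,255:440],None,fx=4,fy=4,interpolation=cv2.INTER_CUBIC)[:,:,::-1])
    return out
E
python3 - <<'E'
from cell import *
from h import *
print(plan(sense(),20,-99,.013));print(brass(grab_frame))
E
```

```text
{'t': 4.35, 'fix': array([-40. , -98.9]), 'z': np.float64(0.0137), 'zdir_deg': np.float64(-0.01), 'tilt': np.float64(-0.99999), 'shift_mm': array([ 0.9, -0.1, 60. ]), 'rot': array([-0.0002,  0.0027, -0.0018]), 'F': array([-1.3,  0.2])}
{'scene': (np.int64(160), array([  -8.3, -107.3]), array([ -10.2, -102.3])), 'side': (np.int64(52), array([ -5.9, -90. ]), array([ -6.2, -93.8]))}
```

Call:
send_rows(targets=[0, 0, 6, 0, 0, 0, 0.72, 0, 0, 6, 0, 0, 0, 0.72, 0, 0, 6, 0, 0, 0, 0.72, 0, 0, 6, 0, 0, 0, 0.72, 0, 0, 6, 0, 0, 0, 0.72, 0, 0, 6, 0, 0, 0, 0.72, 0, 0, 6, 0, 0, 0, 0.72, 0, 0, 6, 0, 0, 0, 0.72, 0, 0, 4, 0, 0, 0, 0.72])

```text
t: 5.2
eef_pos: [0.5632, -0.0795, 0.0136]
ee_rot: [0.195, 1.56, -0.193]
ft_force: [0.3, -0.6, -0.7]
finger_gap: 0.012
```

```bash
python3 - <<'E'
from cell import *
from h import *
print(plan(sense(),20,-99,.013));print(brass(grab_frame))
E
```

```text
{'t': 5.2, 'fix': array([ 16.7, -98.9]), 'z': np.float64(0.0136), 'zdir_deg': np.float64(-0.01), 'tilt': np.float64(-1.0), 'shift_mm': array([ 0.6, -0.1,  3.3]), 'rot': array([-0.0002,  0.0021, -0.0017]), 'F': array([ 0.5, -0.5])}
{'scene': (np.int64(153), array([  47.9, -108.2]), array([  46.6, -103.5])), 'side': (np.int64(48), array([ 47.7, -87.4]), array([ 48.3, -90.8]))}
```

Disc is at about x=48 with no force yet. Small steps until contact.

Call:
send_rows(targets=[0, 0, 1.5, 0, 0, 0, 0.72, 0, 0, 1.5, 0, 0, 0, 0.72, 0, 0, 1.5, 0, 0, 0, 0.72, 0, 0, 1.5, 0, 0, 0, 0.72])

```text
t: 5.63
eef_pos: [0.5682, -0.0808, 0.0135]
ee_rot: [0.195, 1.561, -0.193]
ft_force: [-2.2, -0.1, 1.0]
finger_gap: 0.0118
```

```bash
python3 - <<'E'
from cell import *
from h import *
print(plan(sense(),20,-99,.013));print(brass(grab_frame,"scene"))
E
```

```text
{'t': 5.6333, 'fix': array([ 21.9, -98.9]), 'z': np.float64(0.0135), 'zdir_deg': np.float64(-0.0), 'tilt': np.float64(-1.0), 'shift_mm': array([ 0.5, -0.1, -1.9]), 'rot': array([-0.0001,  0.0008, -0.0016]), 'F': array([-2.1, -0.7])}
{'scene': (np.int64(150), array([  52.6, -108.7]), array([  51.3, -104. ])), 'side': (np.int64(43), array([ 53.5, -86.7]), array([ 52.3, -93. ]))}
```

View pics/last.png

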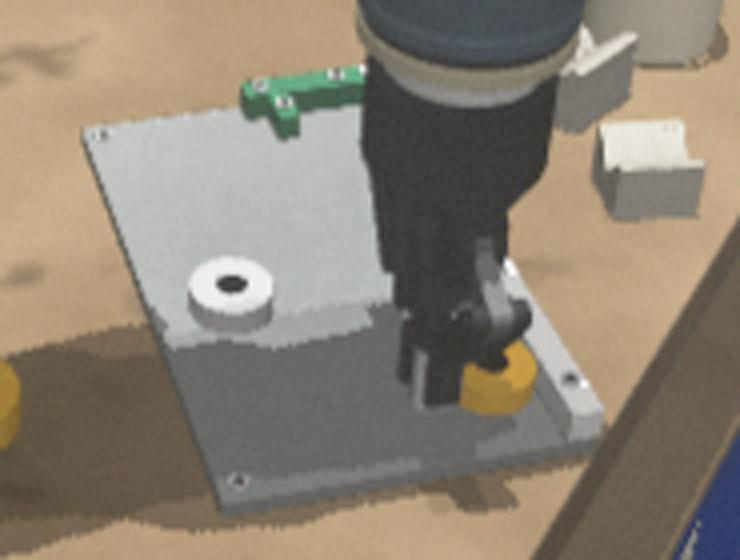

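Brass (crop ~(500,378)) is beside the rail with steel untouched. I'll nudge until the force rises.

Call:
send_rows(targets=[0, 0, 1.5, 0, 0, 0, 0.72, 0, 0, 1.5, 0, 0, 0, 0.72])

```text
t: 5.9
eef_pos: [0.5684, -0.0809, 0.013]
ee_rot: [0.196, 1.566, -0.193]
ft_force: [-6.0, 1.8, 3.2]
finger_gap: 0.0115
```

Call:
send_rows(targets=[0, 0, 1, 0, 0, 0, 0.72, 0, 0, 0.5, 0, 0, 0, 0.72])

```text
t: 6.07
eef_pos: [0.5682, -0.0809, 0.0127]
ee_rot: [0.196, 1.57, -0.193]
ft_force: [-3.1, 0.5, 1.6]
finger_gap: 0.012
```

```bash
python3 - <<'E'
from cell import *
from h import *
print(plan(sense(),20,-99,.013));print(brass(grab_frame))
E
```

```text
{'t': 6.0667, 'fix': array([ 21.9, -99. ]), 'z': np.float64(0.0127), 'zdir_deg': np.float64(0.02), 'tilt': np.float64(-0.99997), 'shift_mm': array([-0.2, -0. , -1.9]), 'rot': array([ 0.0003, -0.008 , -0.0012]), 'F': array([-3.1, -0.2])}
{'scene': (np.int64(147), array([  52.2, -108.9]), array([  51.2, -105.1])), 'side': (np.int64(41), array([ 54.9, -86.9]), array([ 52.6, -92.6]))}
```

Disc is firm against the rail: the TCP stalled at x=21.9 with force rising. Next back off, lift, turn +70° and go behind it.

Call:
send_rows(targets=[0, 0, -10, 0, 0, 0, 0.72, 0, 0, -10, 0, 0, 0, 0.72, -20, 0, 0, 0, 0, 0, 0.72, -30, -20, 0, 0, 0, 0, 0.72, 0, -20, 0, -0.12, 0, 0, 0.72, 0, 0, 0, -0.12, 0, 0, 0.72, 0, 0, 0, -0.12, 0, 0, 0.72, 0, 0, 0, -0.12, 0, 0, 0.72, 0, 0, 0, -0.12, 0, 0, 0.72, 0, 0, 0, -0.12, 0, 0, 0.72])

```text
t: 7.0
eef_pos: [0.5436, -0.1174, 0.0671]
ee_rot: [-0.395, 1.527, 0.388]
ft_force: [0.2, -0.1, 0.7]
finger_gap: 0.0119
```

Call:
send_rows(targets=[0, 0, 0, -0.12, 0, 0, 0.72, 0, 0, 0, -0.12, 0, 0, 0.72, 0, 0, 0, -0.12, 0, 0, 0.72, 0, 0, 0, -0.12, 0, 0, 0.72, 0, 0, 0, 0, 0, 0, 0.72, 0, 0, 0, 0, 0, 0, 0.72])

```text
t: 7.5
eef_pos: [0.5462, -0.1184, 0.0686]
ee_rot: [-0.788, 1.41, 0.77]
ft_force: [-0.5, -0.5, 0.7]
finger_gap: 0.0121
```

```bash
python3 - <<'E'
from cell import *
from h import *
print(plan(sense(),36,-137,.0135,70));print(sense()["q"].round(2),brass(grab_frame))
E
```

```text
{'t': 7.5, 'fix': array([   9.7, -140.8]), 'z': np.float64(0.0686), 'zdir_deg': np.float64(71.59), 'tilt': np.float64(-0.99982), 'shift_mm': array([ 55.6, -22.8,  11.4]), 'rot': array([0.0276, 0.0083, 0.0171]), 'F': array([-0.4, -0.6])}
[ 0.29  0.6  -0.24  1.94  0.24  0.61  2.46] {'scene': (np.int64(169), array([  52.5, -106.7]), array([  50.5, -101.7])), 'side': (np.int64(56), array([ 47.4, -89.6]), array([ 50.9, -92.3]))}
```

Call:
send_rows(targets=[0, -12, 6, 0.027, 0.008, 0.017, 0.72, 10, -11, 5, 0, 0, 0, 0.72, 15, 0, 0, 0, 0, 0, 0.72, 15, 0, 0, 0, 0, 0, 0.72, 0, 0, 0, 0, 0, 0, 0.72])

```text
t: 8.02
eef_pos: [0.5738, -0.1218, 0.0289]
ee_rot: [-0.749, 1.437, 0.745]
ft_force: [-1.3, -0.2, 0.1]
finger_gap: 0.0121
```

```bash
python3 - <<'E'
from cell import *
from h import *
print(plan(sense(),36,-137,.0135,70))
E
```

```text
{'t': 8.0167, 'fix': array([  37.3, -137.4]), 'z': np.float64(0.0289), 'zdir_deg': np.float64(69.08), 'tilt': np.float64(-0.99999), 'shift_mm': array([15.4,  1.4, -0.1]), 'rot': array([-0.0161,  0.0005,  0.0033]), 'F': array([-1.2, -0.5])}
```

Call:
send_rows(targets=[9, 0, 0, -0.016, 0, 0.003, 0.72, 7, -2, 0.5, 0, 0, 0, 0.72, 0, 0, 0, 0, 0, 0, 0.72, 0, 1, 3, 0, 0, 0, 0.72, 0, 1, 3, 0, 0, 0, 0.72])

```text
t: 8.43
eef_pos: [0.5777, -0.1166, 0.0125]
ee_rot: [-0.757, 1.435, 0.756]
ft_force: [0.6, 0.1, 0.2]
finger_gap: 0.0119
```

```bash
python3 - <<'E'
from cell import *
from h import *
print(plan(sense(),39.5,-100,.0135,70))
E
```

```text
{'t': 8.4333, 'fix': array([  39.9, -131.3]), 'z': np.float64(0.0125), 'zdir_deg': np.float64(69.79), 'tilt': np.float64(-1.0), 'shift_mm': array([-1. , 11.2, 29.3]), 'rot': array([-0.0036, -0.0003,  0.0005]), 'F': array([0.5, 0.3])}
```

Call:
send_rows(targets=[-0.5, 1.7, 4.7, 0, 0, 0, 0.72, 0, 1.7, 4.7, 0, 0, 0, 0.72, 0, 1.7, 4.7, 0, 0, 0, 0.72, 0, 1.7, 4.7, 0, 0, 0, 0.72, 0, 1.7, 4.7, 0, 0, 0, 0.72, 0, 1.7, 4.7, 0, 0, 0, 0.72, 0, 1.7, 4.7, 0, 0, 0, 0.72, 0, 1.7, 4.7, 0, 0, 0, 0.72])

```text
t: 9.1
eef_pos: [0.5897, -0.0733, 0.0151]
ee_rot: [-0.758, 1.433, 0.755]
ft_force: [0.2, -0.3, -0.3]
finger_gap: 0.0123
```

```bash
python3 - <<'E'
from cell import *
from h import *
print(plan(sense(),39.5,-50,.0135,70));print(brass(grab_frame,"scene"))
E
```

```text
{'t': 9.1, 'fix': array([ 40.8, -86.4]), 'z': np.float64(0.0151), 'zdir_deg': np.float64(69.79), 'tilt': np.float64(-1.0), 'shift_mm': array([ 1.6, 13.8, 33.7]), 'rot': array([-0.0037,  0.0011,  0.0029]), 'F': array([ 0.3, -0.2])}
{'scene': (np.int64(50), array([ 48.2, -68.6]), array([ 51.1, -58.6])), 'side': (np.int64(57), array([ 46.3, -46.5]), array([ 50.4, -53.3]))}
```

View pics/last.png

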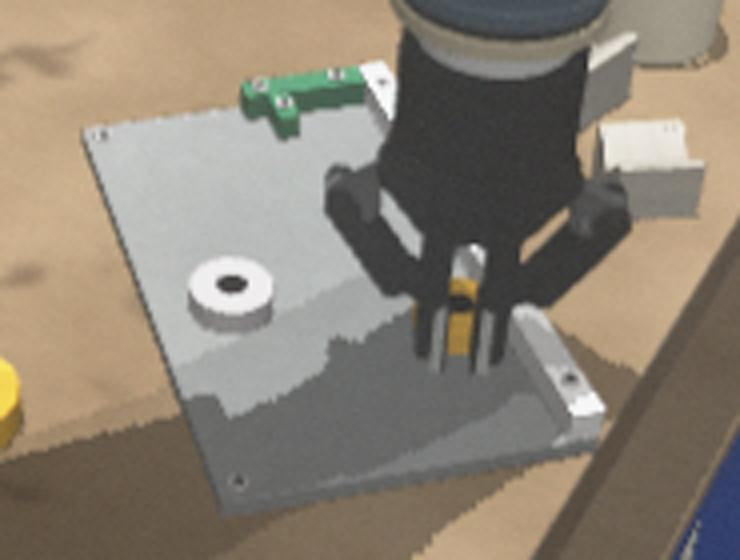

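The brass sits in the cradle against the rail and steel is untouched. I'll continue along, checking the V-blocks against the hand's sweep.

Call:
send_rows(targets=[1, 2, 4.7, 0, 0, 0, 0.72, 0, 2, 4.7, 0, 0, 0, 0.72, 0, 2, 4.7, 0, 0, 0, 0.72, 0, 2, 4.7, 0, 0, 0, 0.72, 0, 1.7, 4.7, 0, 0, 0, 0.72, 0, 1.7, 4.7, 0, 0, 0, 0.72, 0, 1.7, 4.7, 0, 0, 0, 0.72, 0, 1.7, 4.7, 0, 0, 0, 0.72])

```text
t: 9.87
eef_pos: [0.5993, -0.031, 0.0138]
ee_rot: [-0.758, 1.434, 0.754]
ft_force: [0.1, -1.4, 0.0]
finger_gap: 0.0116
```

```bash
python3 - <<'E'
from cell import *
from h import *
print(plan(sense(),40,78,.0135,70));print(brass(grab_frame))
f=np.load("pics/scene0.npz");F=world(f["d"],calibration("scene"))
for uv in ((396,210),(416,236),(405,205),(388,212)):
    w=F[uv[1],uv[0]];print(uv,(RF.T@(w[:2]-TF)*1000).round(),w[2].round(3))
E
```

```text
{'t': 9.8667, 'fix': array([ 39.8, -43.1]), 'z': np.float64(0.0138), 'zdir_deg': np.float64(69.74), 'tilt': np.float64(-1.0), 'shift_mm': array([  0.3,  41.7, 113.7]), 'rot': array([-0.0045,  0.0005,  0.0027]), 'F': array([ 0.5, -1.3])}
{'scene': (np.int64(40), array([ 46.4, -24.8]), array([ 50.6, -16.4])), 'side': (np.int64(65), array([46.9, -3.8]), array([50.6, -9.6]))}
(396, 210) [184. 124.] 0.021
(416, 236) [176.  13.] 0.031
(405, 205) [223. 158.] 0.008
(388, 212) [159. 112.] 0.028
```

Call:
send_rows(targets=[0, 1.8, 4.7, 0, 0, 0, 0.72, 0, 1.8, 4.7, 0, 0, 0, 0.72, 0, 1.8, 4.7, 0, 0, 0, 0.72, 0, 1.8, 4.7, 0, 0, 0, 0.72, 0, 1.8, 4.7, 0, 0, 0, 0.72, 0, 1.7, 4.7, 0, 0, 0, 0.72, 0, 1.7, 4.7, 0, 0, 0, 0.72, 0, 1.7, 4.7, 0, 0, 0, 0.72, 0, 1.7, 4.7, 0, 0, 0, 0.72, 0, 1.7, 4.7, 0, 0, 0, 0.72])

```text
t: 10.8
eef_pos: [0.6124, 0.022, 0.0138]
ee_rot: [-0.758, 1.434, 0.754]
ft_force: [0.3, -0.9, 0.0]
finger_gap: 0.0121
```

```bash
python3 - <<'E'
from cell import *
from h import *
print(plan(sense(),40,78,.0135,70));print(brass(grab_frame))
E
```

```text
{'t': 10.8, 'fix': array([39.5, 11.5]), 'z': np.float64(0.0138), 'zdir_deg': np.float64(69.73), 'tilt': np.float64(-1.0), 'shift_mm': array([ 0.2, 22.6, 62.5]), 'rot': array([-0.0047,  0.0001,  0.0027]), 'F': array([ 0.5, -0.8])}
{'scene': (np.int64(37), array([45.2, 28.9]), array([48.9, 39.4])), 'side': (np.int64(79), array([47.3, 49.4]), array([49.9, 44.4]))}
```

Call:
send_rows(targets=[0, 1.6, 4.7, 0, 0, 0, 0.72, 0, 1.6, 4.7, 0, 0, 0, 0.72, 0, 1.6, 4.7, 0, 0, 0, 0.72, 0, 1.6, 4.7, 0, 0, 0, 0.72, 0, 1.6, 4.7, 0, 0, 0, 0.72, 0, 1.6, 4.7, 0, 0, 0, 0.72, 0, 1.6, 4.7, 0, 0, 0, 0.72, 0, 1.6, 4.7, 0, 0, 0, 0.72, 0, 1.7, 4.7, 0, 0, 0, 0.72])

```text
t: 11.65
eef_pos: [0.6254, 0.0685, 0.0136]
ee_rot: [-0.757, 1.435, 0.753]
ft_force: [-0.0, -0.1, -0.6]
finger_gap: 0.012
```

```bash
python3 - <<'E'
from cell import *
from h import *
print(plan(sense(),40,78,.0135,70));print(brass(grab_frame))
E
```

```text
{'t': 11.65, 'fix': array([40.7, 59.8]), 'z': np.float64(0.0136), 'zdir_deg': np.float64(69.69), 'tilt': np.float64(-1.0), 'shift_mm': array([ 0.1,  7. , 16.8]), 'rot': array([-0.0054, -0.0004,  0.0027]), 'F': array([ 0. , -0.1])}
{'scene': (np.int64(34), array([46.1, 76.2]), array([49.6, 86. ])), 'side': (np.int64(93), array([48.2, 97.5]), array([51.4, 94.3]))}
```

Call:
send_rows(targets=[0, 1.4, 3.6, 0, 0, 0, 0.72, 0, 1.4, 3.6, 0, 0, 0, 0.72, 0, 1, 2.8, 0, 0, 0, 0.72, 0, 0.7, 1.9, 0, 0, 0, 0.72, 0, 0.7, 1.9, 0, 0, 0, 0.72])

```text
t: 12.17
eef_pos: [0.6291, 0.084, 0.0135]
ee_rot: [-0.758, 1.435, 0.753]
ft_force: [-0.6, -1.1, -0.2]
finger_gap: 0.0117
```

Call:
send_rows(targets=[0, 0.7, 1.9, 0, 0, 0, 0.72, 0, 0.7, 1.9, 0, 0, 0, 0.72])

```text
t: 12.33
eef_pos: [0.6293, 0.0856, 0.0134]
ee_rot: [-0.759, 1.438, 0.751]
ft_force: [-2.7, -8.2, 3.6]
finger_gap: 0.0118
```

```bash
python3 - <<'E'
from cell import *
from h import *
print(plan(sense(),40,78,.0135,70));print(brass(grab_frame))
E
```

```text
{'t': 12.3333, 'fix': array([40.3, 77.4]), 'z': np.float64(0.0134), 'zdir_deg': np.float64(69.63), 'tilt': np.float64(-0.99999), 'shift_mm': array([-0.1,  0.6,  0.5]), 'rot': array([-0.0065, -0.0045,  0.0029]), 'F': array([-0.6, -8.6])}
{'scene': (np.int64(31), array([45.8, 92.8]), array([ 48.5, 104. ])), 'side': (np.int64(74), array([ 48. , 105.9]), array([ 50.7, 104.3]))}
```

End-stop contact: −8.6 N with the TCP stalled at y=77.4, as predicted. One light push into the corner, then retreat.

Call:
send_rows(targets=[0, 0, 1.5, 0, 0, 0, 0.72, 0, 0, 1, 0, 0, 0, 0.72])

```text
t: 12.6
eef_pos: [0.6295, 0.0851, 0.0132]
ee_rot: [-0.759, 1.443, 0.749]
ft_force: [-2.4, -1.6, 1.5]
finger_gap: 0.0118
```

Call:
send_rows(targets=[0, -1, -5, 0, 0, 0, 0.72, 0, -3, -10, 0, 0, 0, 0.72, 0, -6, -20, 0, 0, 0, 0.72, 0, 0, -20, 0, 0, 0, 0.72, -30, 0, -20, 0, 0, 0, 0.72, -40, 0, -20, 0, 0, 0, 0.72, -40, 0, -20, 0, 0, 0, 0.72, -40, 0, 0, 0, 0, 0, 0.72, 0, 0, 0, 0, 0, 0, 0.72])

```text
t: 13.35
eef_pos: [0.5698, -0.0183, 0.1634]
ee_rot: [-0.757, 1.441, 0.754]
ft_force: [1.4, 0.6, 1.1]
finger_gap: 0.0118
```

```bash
python3 - <<'E'
from cell import *
from h import *
print(plan(sense(),40,78,.0135,70));print(brass(grab_frame,"scene"))
E
```

```text
{'t': 13.35, 'fix': array([  8.1, -37.9]), 'z': np.float64(0.1634), 'zdir_deg': np.float64(69.66), 'tilt': np.float64(-0.99998), 'shift_mm': array([149.2,  10.3, 120.7]), 'rot': array([-0.006 , -0.0057, -0.0005]), 'F': array([1.2, 0.9])}
{'scene': (np.int64(154), array([ 47.9, 103.6]), array([ 49.7, 105.7])), 'side': (np.int64(91), array([ 49.9, 106.4]), array([ 51.5, 105.1]))}
```

View pics/last.png

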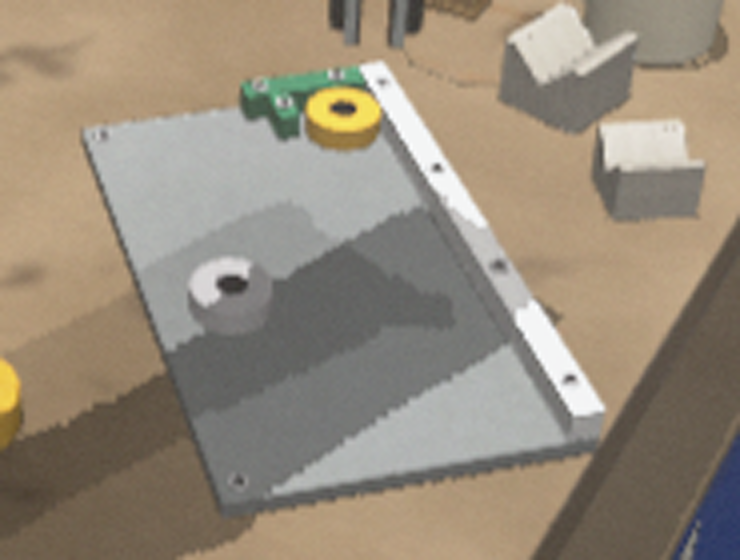

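Brass (crop (343,115)) sits in the pocket at about (50,105), flat, with steel, V-blocks and the rest untouched and the hand clear.

```bash
python3 -c "
from cell import *
print(hand_in())"
```

```text
the job is handed in; nothing more can be done
None
```

The brass spacer is seated in the green corner pocket, and I handed the job in at about 13.5 s. No verdict comes back, so this rests on my own checks.

- **Moves:** With the fingertips about 12 mm apart as a cradle, I pushed the spacer straight across to the rail, roughly 205 mm back from the seat. I then turned the hand about 70° and slid it along the rail until it met the end stop.
- **Contact:** Force rose at the rail to about 6 N and at the end stop to about 8.6 N. The hand stalled where a spacer touching each face should stop it.
- **Final position:** With the hand clear at 163 mm above the bench, the scene camera put the spacer at fixture (49.7, 105.7) mm and the side camera at (51.5, 105.1) mm. The seat is at (50, 105) mm. The two views differ by about 2 mm, which is within the calibration error.
- **Bystanders:** The steel spacer and the V-blocks look unmoved in the last picture. The bolts were outside that crop, so I did not check them again, but the hand went near them only once, on the first move in at about 0.23 m.
- **Disagreement:** One wrist-camera check was off by about 10 mm because the arm was still settling. After removing that common offset it agreed with the scene camera.

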